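# Push the slim tower into the row of model houses

## Task

Take the slim, flat-topped wooden tower and push it straight down into the narrow gap in the middle of the row of steep-roofed wooden houses in the tray, nudging the two houses beside the gap apart without toppling them. Leave the tower standing upright on the tray floor, squared up with the row, with both neighbours upright.

Things in the scene. Friction and masses are not known exactly. Their poses are not given: they have to be found in the camera images.
- tower: slim flat-topped wooden tower standing on the cabinet top: 46 mm deep (its x), 26 thick (its y), 120 tall, about 100 g; lowest 10 mm taper to a 20 mm thick foot. Dark windows on the 26 mm wide faces. May be turned half round. Origin: centre of underside, z up. Not wanted, near it: a stout square tower (50 x 50 x 100) and a round tower (52 across, 112 tall, pointed).
- tray: fixed wooden tray, 86 (x) by 244 mm (y, along the row), floor 8 mm thick, rim 8 wide, 22 high. Origin under its centre, z up. Four loose houses stand in it along y: one listed and one more outside it on each side of the gap, 15 mm free at each end. Gap near the centre: 16 mm at walls, 40 at ridges; the tower's foot slides down the roofs and is pressed in with under 10 N.
- house_left: steep-roofed wooden house, loose in the tray, about 110 g: 60 mm deep (its x), 44 mm thick (its y), 76 mm high; upright walls to 40 mm, then both roof sides slope in to a flat ridge 20 mm wide along x. Origin: centre of underside, z up. The neighbour on the tray's +y side of the gap.
- house_right: steep-roofed wooden house, loose in the tray, about 110 g: 60 mm deep (its x), 44 mm thick (its y), 76 mm high; upright walls to 40 mm, then both roof sides slope in to a flat ridge 20 mm wide along x. Origin: centre of underside, z up. The neighbour on the tray's -y side of the gap.
Mind the look-alikes: they are no part of the job. Leave any green or pink look-alike of the house_right alone.

How it is judged:
At the end, for the whole second after the job is handed in: Tower on the tray floor (within 8 mm) between the middle houses, its centre 25 to 55 mm from each of theirs along the row and within 16 mm of the tray's long centre line, squared with the row within 10 degrees; it and both houses on the floor, tilted under 10 degrees, at rest (z of tower in the frame of tray between 0 and 0.016 m and angle between each of tower, house_left, house_right's own z axis and vertical below 0.175 rad and angle between the y axis of tower and the y axis of tray, either way round below 0.175 rad and x of tower in the frame of tray between -0.016 and 0.016 m and y of tower in the frame of house_left between -0.055 and -0.025 m and y of tower in the frame of house_right between 0.025 and 0.055 m and linear speed of each of tower, house_left, house_right below 0.02 m/s and z of each of house_left, house_right in the frame of tray below 0.016 m); the robot touches nothing.
It fails at once if one of the two middle houses is toppled (tilted more than 35 degrees) (angle between any of house_left, house_right's own z axis and vertical above 0.61 rad).
It also fails if it takes over 40 s, if anything falls off the work surface, if the arm or the gripper's body presses on something with over 40 N, if the wrist force passes 120 N, or if a joint passes its speed limit or range.

## Robot

A 6-joint arm with a two-finger parallel gripper is mounted at the origin on the work surface. World frame = base frame: x ahead of the robot, y to its left, z up, the work surface at z = 0. Lengths are in m, angles in rad, forces in N, time in s.
With the tool pointing down it reaches from about 0.375 to 0.975 m from the base axis. Payload 3.8 kg.
Tool frame: the origin (TCP) lies on the centre line of the jaws, within the pads' length; the fingertips stand 17 mm ahead of it and the grasp point (between the pads) lies 2 mm behind it (bot.tip_extent is the distance from the TCP to the fingertips, in m); z points along the fingers, y is the line along which they close (so a half turn about z gives the same grasp; the last joint's range is limited). The gripper opens to 85 mm and grips with 20 to 120 N. Pads are 22 mm wide; open, the fingers measure 114 mm over their backs; the gripper's body (76 mm by 85 mm) begins 54 mm behind the grasp point. The pads swing forward as they close: fully open they stand 13 mm farther back than shut.
Start: joints at [1.206, 0.264, 1.604, -0, 1.274, -0.037], TCP at [0.217, 0.639, 0.248] pointing down, gripper open.
Joint ranges: [-2.63, 2.63], [-0.94, 2.18], [0.31, 2.57], [-1.31, 4.45], [0, 2.66], [-2.55, 2.55]. Speed limits (rad/s): [2.57, 2.57, 3.14, 3.14, 3.14, 3.14].

## Interface

Orientations are given as a rotation vector (axis times angle).
In Python, from workcell import readout, read_camera, finish_job, bot gives the robot as it stands.
- The arm moves only by the tool jog_arm, never from a script. Its argument "deltas" is one flat list of numbers, 7 for each row, row after row: the shift along the tool's x, y, z in m, then the turn, a rotation vector about the tool's x, y, z in degrees, then the gripper command: -1 is shut, 1 is fully open, values between are in proportion. A call has 1 to 8 rows; each row is the pose to reach, as a shift and turn from the pose commanded when the call began, along the tool's axes at that moment; what a row does not reach only later rows make up. A row lasts 1/10 s, in which the tool goes at most 50 mm and 8.59 degrees, less where a joint would pass 70% of its speed; a pose out of reach is approached as far as the arm can. A call with a gripper value outside its range is refused whole. The fingers move at their own pace and stop on an object; "squeeze" is the grip in N (left out, the last holds). Time passes only in rows, so rows that repeat a pose let the fingers close. It gives the time, the measured TCP pose, the force, the opening and the grip force at its end, in the units of the state.
- readout.read_state(): the state, without advancing time (a new reading comes with each control period).
- read_camera(name): name is "side" or "top"; returns a dict with "color" (420x560x3 uint8, blue, green, red), "fx", "fy", "cx", "cy" (pixels), "origin" and "attitude" of the camera in the world. Camera axes: x right, y down, z forward; pixel columns grow to the right and rows downward; lengths in m; the calibration is good to about 2 mm. A picture is of the moment at which its call begins. There is no depth.
- finish_job(): hands the job in; it is judged then, once.
The state is a dict: "time": time; "q": joint angles; "joint_vel": joint speeds; "joint_torque": joint torques, N m; "tool_pos": TCP position; "tcp_rot": TCP orientation; "wrist_force": force on the tool from outside, world axes, zero at the start; "torque": the same for the moment, N m; "width": opening from 0.0 (shut) to 1.0 (fully open); "grip_force": force on a finger pad.
Only numpy, scipy, OpenCV 4.12 (cv2) and the standard library are available. Lean on these libraries where they do the work, as an engineer would, in place of code of your own. Each camera call takes 0.05 s, during which the arm holds its last target. There are 200 camera calls.

## Working session

There is one attempt and no reset: what is moved stays moved. The work goes in short steps, Python scripts to look and compute and a tool call to move; the robot and the scene stay as the last step left them, time stands still between calls to the robot, and variables do not carry over. Pictures are saved under pics/ and viewed, at most 10 in all, crops included, and the job is handed in when it is done.

Besides the shell and the picture viewer there is one more tool, called by a JSON object that holds its "fn" and its "kwargs". jog_arm: Moves the arm, as the interface text tells. Its arguments: {"type":"object","properties":{"deltas":{"type":"array"},"squeeze":{"type":"number"}},"required":["deltas"]}

```bash
mkdir -p pics; cat > h.py <<'E'
import numpy as np, cv2
from scipy.spatial.transform import Rotation as R
from workcell import readout, read_camera, finish_job, bot
def rot(a):
    a=np.array(a,float)
    if a.shape==(3,3): return a
    return (R.from_rotvec(a) if a.size==3 else R.from_quat(a)).as_matrix()
def back(c,u,v,z):
    d=rot(c["attitude"])@np.array([(u-c["cx"])/c["fx"],(v-c["cy"])/c["fy"],1])
    o=np.array(c["origin"]); return o+d*(z-o[2])/d[2]
def proj(c,p):
    q=rot(c["attitude"]).T@(np.array(p)-np.array(c["origin"])); return np.array([c["fx"]*q[0]/q[2]+c["cx"],c["fy"]*q[1]/q[2]+c["cy"]])
E
python3 - <<'E'
from h import *
print(readout.read_state())
ims=[]
for n in("top","side"):
    c=read_camera(n); print(n,{k:np.round(c[k],4).tolist() for k in c if k!="color"}); cv2.imwrite(f"pics/{n}0.png",c["color"])
E
```

```text
{'time': 0.0, 'q': array([ 1.20610991e+00,  2.64752317e-01,  1.60537214e+00,  2.69988605e-05,
        1.27374125e+00, -3.68955448e-02]), 'joint_vel': array([ 0.00078345, -0.00112309, -0.00059923,  0.00121096,  0.00173745,
        0.00143016]), 'joint_torque': array([ 1.30809345e-03, -5.15080369e+01, -3.67327380e+01, -1.67660683e-04,
        1.20387267e-02,  9.65493200e-06]), 'tool_pos': array([0.21705689, 0.63840395, 0.24696359]), 'tcp_rot': array([-0.51252452, -3.09901657,  0.00349014]), 'wrist_force': array([-0.36420725, -0.16173199, -0.50506747]), 'torque': array([ 0.02465425, -0.00547914,  0.01665994]), 'grip_force': 0.0, 'width': 0.9965765804357247}
top {'fx': 440.821, 'fy': 440.821, 'cx': 278.0223, 'cy': 207.7572, 'origin': [0.484, -0.0553, 1.0204], 'attitude': [-2.1482, 2.1802, -0.0878]}
side {'fx': 427.2097, 'fy': 427.2097, 'cx': 280.9816, 'cy': 207.992, 'origin': [0.4997, 0.6319, 0.4738], 'attitude': [-0.113, 2.6853, -1.4904]}
```

View pics/top0.png

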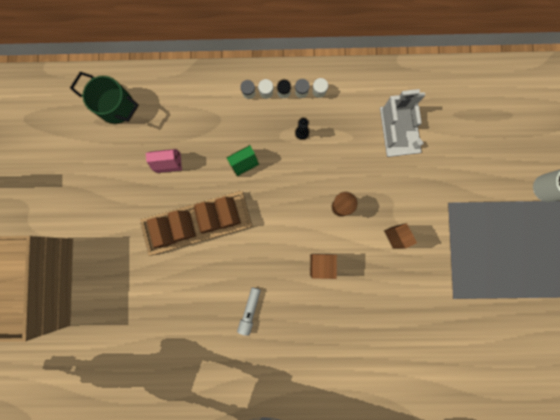

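View pics/side0.png

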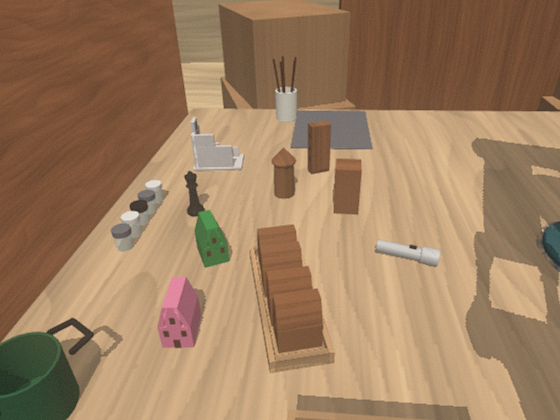

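Candidates in the top picture: round tower (345,204), stout square tower (322,266), slim tower (400,236), which is (319,148) in the side picture. The green (243,160) and pink (164,160) houses are to be left alone, and the tray row is at (197,222). The slim one at (400,236) matches the description, so I'll check it in a close crop.

```bash
python3 - <<'E'
from h import *
a=cv2.imread("pics/top0.png");s=cv2.imread("pics/side0.png")
r=lambda i,x,y,w,h,k:cv2.resize(i[y:y+h,x:x+w],None,fx=k,fy=k,interpolation=cv2.INTER_CUBIC)
o=np.zeros((600,800,3),np.uint8)
o[0:300,0:300]=r(a,375,215,50,50,6)
o[0:300,310:610]=r(s,290,110,75,75,4)
o[310:600,0:520]=r(a,135,190,130,72,4)[:290,:520] if 0 else cv2.copyMakeBorder(r(a,135,190,130,72,4),0,2,0,0,cv2.BORDER_CONSTANT)
cv2.imwrite("pics/crop1.png",o)
E
```

```text
(no output)
```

View pics/crop1.png

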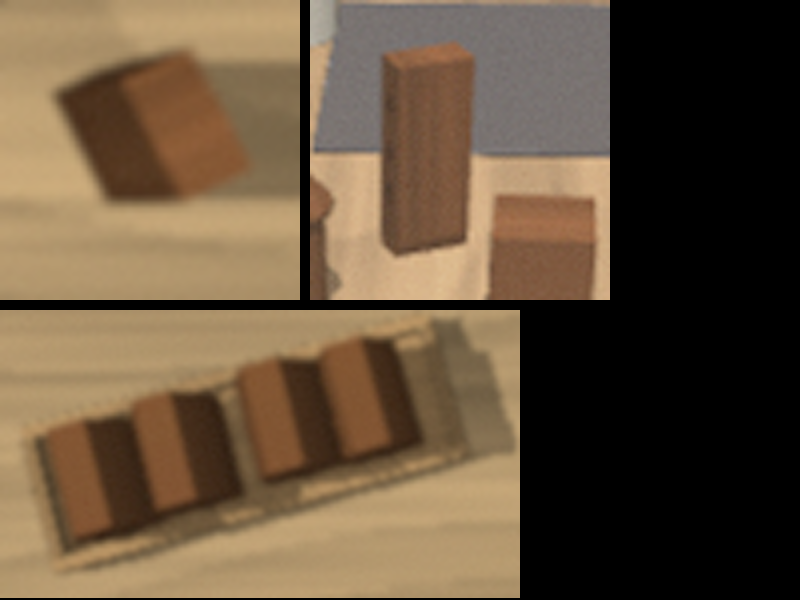

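```bash
cat > m.py <<'E'
from h import *
c=read_camera("top")
def rect(name,pts,z):
    P=np.array([back(c,u,v,z)[:2] for u,v in pts]); e=[np.linalg.norm(P[i]-P[(i+1)%4]) for i in range(4)]
    a=np.degrees(np.arctan2(*((P[2]+P[1]-P[0]-P[3])/2)[::-1])) 
    print(name,P.mean(0).round(4),"sides",np.round(e,3),"angle of 0-3->1-2",a.round(1), "mids", ((P[0]+P[3])/2).round(4),((P[1]+P[2])/2).round(4)); return P
E
python3 - <<'E'
from m import *
k=lambda p:[(135+x/4,190+(y-310)/4) for x,y in p]
rect("tower",[(375+x/6,215+y/6) for x,y in [(125,85),(195,50),(250,165),(183,198)]],.12)
for n,p in dict(L0=[(48,428),(90,420),(113,532),(75,542)],L=[(133,398),(175,391),(200,500),(160,510)],R=[(240,370),(280,357),(305,465),(265,478)],R0=[(322,347),(362,337),(392,445),(350,457)]).items(): rect(n,k(p),.084)
print(back(c,*k([(55,572)])[0],.022),back(c,*k([(22,430)])[0],.022),back(c,*k([(432,320)])[0],.022))
E
```

```text
tower [ 0.5105 -0.3014] sides [0.027 0.043 0.025 0.042] angle of 0-3->1-2 -64.7 mids [ 0.5049 -0.2897] [ 0.5161 -0.3132]
L0 [0.526  0.2212] sides [0.023 0.061 0.021 0.063] angle of 0-3->1-2 -78.2 mids [0.5238 0.2319] [0.5282 0.2105]
L [0.5417 0.1756] sides [0.023 0.06  0.022 0.062] angle of 0-3->1-2 -79.1 mids [0.5396 0.1865] [0.5438 0.1646]
R [0.5581 0.1192] sides [0.022 0.06  0.022 0.06 ] angle of 0-3->1-2 -72.8 mids [0.5548 0.1299] [0.5614 0.1085]
R0 [0.5687 0.0742] sides [0.022 0.06  0.023 0.061] angle of 0-3->1-2 -75.8 mids [0.5659 0.0852] [0.5715 0.0632]
[0.47715239 0.25387201 0.022     ] [0.55796279 0.27395238 0.022     ] [0.61742971 0.03939481 0.022     ]
```

The crop shows a flat-topped tower of about 26 x 43 mm, so it is the slim one, centred near (0.510, -0.301). The ridges come out at 22 x 60 mm as they should, with the gap near (0.549, 0.147) and the row at about -75.5°.

```bash
cat > go.py <<'E'
import sys
from h import *
# args x y z yaw(tool y, deg): tool-frame shift & turn from measured pose
x,y,z,w=map(float,sys.argv[1:5]); s=readout.read_state(); A=rot(s["tcp_rot"])
a=np.radians(w); Y=np.array([np.cos(a),np.sin(a),0]); Z=np.array([0,0,-1.]); B=np.c_[np.cross(Y,Z),Y,Z]
print("t",s["time"],"pos",s["tool_pos"].round(4),"yawY",np.degrees(np.arctan2(A[1,1],A[0,1])).round(2),"F",s["wrist_force"].round(2))
print("shift",(A.T@(np.array([x,y,z])-s["tool_pos"])).round(4),"turn",np.degrees(R.from_matrix(A.T@B).as_rotvec()).round(2))
E
python3 go.py 0.50 0.2 0.26 3; python3 go.py 0.51 -0.301 0.22 -64.7
```

```text
t 0.15 pos [0.2171 0.6385 0.2472] yawY 71.22 F [-0.04  0.67  0.37]
shift [-0.409  -0.3241 -0.0122] turn [-9.000e-02  6.000e-02  6.822e+01]
t 0.15 pos [0.2171 0.6385 0.2472] yawY 71.22 F [-0.04  0.67  0.37]
shift [-0.5798 -0.7952  0.0286] turn [-6.0000e-02  1.2000e-01  1.3592e+02]
```

{"fn": "jog_arm", "kwargs": {"deltas": [-0.41,-0.32,-0.012,0,0,68,1,-0.41,-0.32,-0.012,0,0,68,1,-0.41,-0.32,-0.012,0,0,68,1,-0.41,-0.32,-0.012,0,0,68,1,-0.41,-0.32,-0.012,0,0,68,1,-0.41,-0.32,-0.012,0,0,68,1,-0.41,-0.32,-0.012,0,0,68,1,-0.41,-0.32,-0.012,0,0,68,1]}}

```text
time: 0.95
tool_pos: [0.4371, 0.3027, 0.2574]
tcp_rot: [2.165, 2.277, 0.0]
wrist_force: [1.6, -0.1, 0.2]
width: 0.997
grip_force: 0.0
```

```bash
python3 go.py 0.51 -0.301 0.23 -64.7
```

```text
t 0.95 pos [0.4371 0.3027 0.2574] yawY 2.89 F [ 1.61 -0.08  0.22]
shift [-0.6066  0.0423  0.0274] turn [ 0.   -0.   67.59]
```

{"fn": "jog_arm", "kwargs": {"deltas": [-0.61,0.042,0.02,0,0,67.6,1,-0.61,0.042,0.02,0,0,67.6,1,-0.61,0.042,0.02,0,0,67.6,1,-0.61,0.042,0.02,0,0,67.6,1,-0.61,0.042,0.02,0,0,67.6,1,-0.61,0.042,0.02,0,0,67.6,1,-0.61,0.042,0.02,0,0,67.6,1,-0.61,0.042,0.02,0,0,67.6,1]}}

```text
time: 1.75
tool_pos: [0.486, -0.0941, 0.2444]
tcp_rot: [3.065, 0.687, 0.001]
wrist_force: [1.0, -0.0, 0.4]
width: 0.996
grip_force: 0.0
```

```bash
python3 go.py 0.51 -0.301 0.22 -64.7
```

```text
t 1.75 pos [ 0.486  -0.0941  0.2444] yawY -64.72 F [ 1.04 -0.04  0.38]
shift [-0.0667  0.1973  0.0244] turn [ 0.01 -0.02 -0.02]
```

{"fn": "jog_arm", "kwargs": {"deltas": [-0.067,0.197,0.02,0,0,0,1,-0.067,0.197,0.02,0,0,0,1,-0.067,0.197,0.02,0,0,0,1,-0.067,0.197,0.02,0,0,0,1,-0.067,0.197,0.02,0,0,0,1,-0.067,0.197,0.08,0,0,0,1,-0.067,0.197,0.08,0,0,0,1,-0.067,0.197,0.08,0,0,0,1]}}

```text
time: 2.55
tool_pos: [0.5087, -0.2966, 0.1612]
tcp_rot: [-3.058, -0.696, 0.008]
wrist_force: [-0.3, 0.5, 0.5]
width: 0.996
grip_force: 0.0
```

```bash
python3 - <<'E'
from h import *
o=np.zeros((600,800,3),np.uint8)
for n,i,z,k in(("side",0,.12,6),("top",1,.12,6)):
    c=read_camera(n); u=proj(c,[.5105,-.3014,.12]); x,y=(u-33).astype(int); print(n,x,y)
    if n=="side": y-=14
    o[:480,i*400:i*400+396]=cv2.resize(c["color"][y:y+80,x:x+66],None,fx=6,fy=6,interpolation=cv2.INTER_CUBIC)
cv2.imwrite("pics/near.png",o[:480]); 
E
python3 go.py 0.5105 -0.3014 0.104 -64.7
```

```text
side 286 90
top 373 202
t 2.65 pos [ 0.5114 -0.298   0.1652] yawY -64.33 F [-0.33 -0.24  0.69]
shift [-0.0023  0.0026  0.0612] turn [ 0.   -0.01  0.37]
```

View pics/near.png

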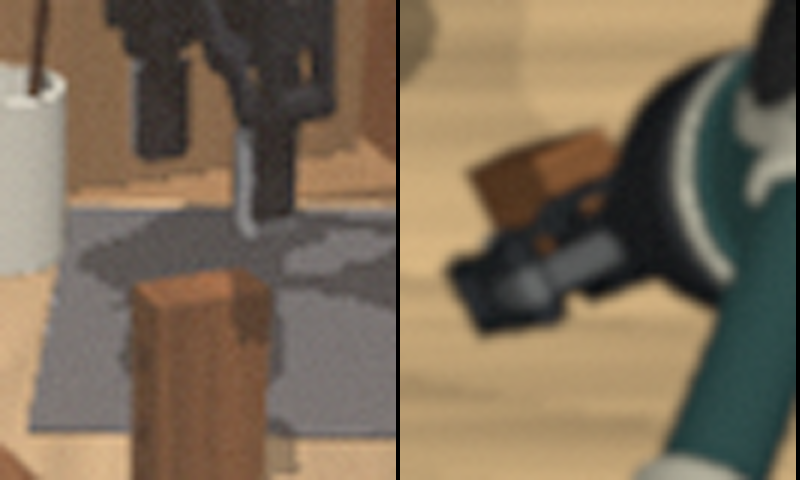

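The side crop shows the two fingers, at (160,150) and (270,220), straddling the tower's top at (200,290) across its thickness. I'll go down and grip.

{"fn": "jog_arm", "kwargs": {"deltas": [-0.002,0.003,0.03,0,0,0,1,-0.002,0.003,0.061,0,0,0,1,-0.002,0.003,0.061,0,0,0,1,-0.002,0.003,0.061,0,0,0,1,-0.002,0.003,0.061,0,0,0,-1,-0.002,0.003,0.061,0,0,0,-1,-0.002,0.003,0.061,0,0,0,-1,-0.002,0.003,0.061,0,0,0,-1], "squeeze": 50}}

```text
time: 3.45
tool_pos: [0.5111, -0.3025, 0.1044]
tcp_rot: [3.062, 0.696, 0.002]
wrist_force: [0.3, -0.0, -0.4]
width: 0.332
grip_force: 0.0
```

{"fn": "jog_arm", "kwargs": {"deltas": [0,0,0,0,0,0,-1,0,0,0,0,0,0,-1,0,0,0,0,0,0,-1,0,0,0,0,0,0,-1,0,0,0,0,0,0,-1,0,0,0,0,0,0,-1]}}

```text
time: 4.05
tool_pos: [0.511, -0.3023, 0.1045]
tcp_rot: [3.063, 0.696, 0.001]
wrist_force: [-1.3, 1.9, 5.7]
width: 0.297
grip_force: 52.0
```

{"fn": "jog_arm", "kwargs": {"deltas": [0,0,-0.04,0,0,0,-1,0,0,-0.08,0,0,0,-1,0,0,-0.12,0,0,0,-1,0,0,-0.15,0,0,0,-1,0,0,-0.15,0,0,0,-1,0,0,-0.15,0,0,0,-1]}}

```text
time: 4.65
tool_pos: [0.5107, -0.3024, 0.2536]
tcp_rot: [3.063, 0.696, 0.001]
wrist_force: [-0.4, 0.6, -1.2]
width: 0.297
grip_force: 51.2
```

```bash
python3 go.py 0.549 0.147 0.25 -75.5
```

```text
t 4.65 pos [ 0.5107 -0.3024  0.2536] yawY -64.38 F [-0.41  0.6  -1.17]
shift [ 0.2288 -0.3887  0.0033] turn [ 0.05 -0.03 11.12]
```

{"fn": "jog_arm", "kwargs": {"deltas": [0.014,-0.024,0,0,0,1,-1,0.04,-0.068,0,0,0,2,-1,0.065,-0.11,0,0,0,4,-1,0.09,-0.153,0,0,0,6,-1,0.115,-0.195,0,0,0,8,-1,0.14,-0.238,0,0,0,10,-1,0.165,-0.28,0,0,0,11.1,-1,0.185,-0.314,0,0,0,11.1,-1]}}

```text
time: 5.45
tool_pos: [0.5398, 0.0633, 0.2502]
tcp_rot: [-3.116, -0.398, 0.008]
wrist_force: [0.2, -0.1, -0.4]
width: 0.291
grip_force: 51.0
```

{"fn": "jog_arm", "kwargs": {"deltas": [0.015,-0.03,0,0,0,0,-1,0.03,-0.055,0,0,0,0,-1,0.03,-0.082,0,0,0,0,-1,0.03,-0.082,0,0,0,0,-1,0.03,-0.082,0,0,0,0,-1]}}

```text
time: 5.95
tool_pos: [0.5487, 0.1478, 0.2506]
tcp_rot: [3.115, 0.399, -0.007]
wrist_force: [-0.7, -0.2, -1.5]
width: 0.297
grip_force: 51.2
```

```bash
python3 go.py 0.549 0.147 0.21 -75.5
```

```text
t 5.95 pos [0.5487 0.1478 0.2506] yawY -75.38 F [-0.66 -0.18 -1.54]
shift [0.0003 0.0009 0.0406] turn [0.02 0.27 0.12]
```

{"fn": "jog_arm", "kwargs": {"deltas": [0,0.001,0.02,0,0,0,-1,0,0.001,0.045,0,0,0,-1,0,0.001,0.045,0,0,0,-1,0,0.001,0.045,0,0,0,-1]}}

```text
time: 6.35
tool_pos: [0.5496, 0.1456, 0.2073]
tcp_rot: [3.116, 0.395, -0.005]
wrist_force: [0.7, 0.1, -0.6]
width: 0.297
grip_force: 51.1
```

```bash
python3 - <<'E'
from h import *
c=read_camera("side"); i=c["color"][150:370,200:380]
cv2.imwrite("pics/gap.png",cv2.resize(i,None,fx=2.7,fy=2.7,interpolation=cv2.INTER_CUBIC)); cv2.imwrite("pics/gapfull.png",c["color"])
s=readout.read_state(); A=rot(s["tcp_rot"]); print(s["tool_pos"].round(4))
b=s["tool_pos"]+A[:,2]*.104
for sx in(-1,1):
  for sy in(-1,1): print(sx,sy,((proj(c,b+A[:,0]*sx*.023+A[:,1]*sy*.010)-[200,150])*2.7).round())
d=np.array([.25,-.968,0]); n=np.array([.968,.25,0])
for k in(-20,20): print("gap edge",k,[((proj(c,np.array([.549,.147,.084])+d*k/1000+n*m)-[200,150])*2.7).round() for m in(-.03,.03)])
E
```

```text
[0.5506 0.146  0.2086]
-1 -1 [276. 268.]
-1 1 [268. 246.]
1 -1 [189. 278.]
1 1 [184. 255.]
gap edge -20 [array([295., 310.]), array([182., 324.])]
gap edge 20 [array([280., 265.]), array([173., 277.])]
```

View pics/gap.png

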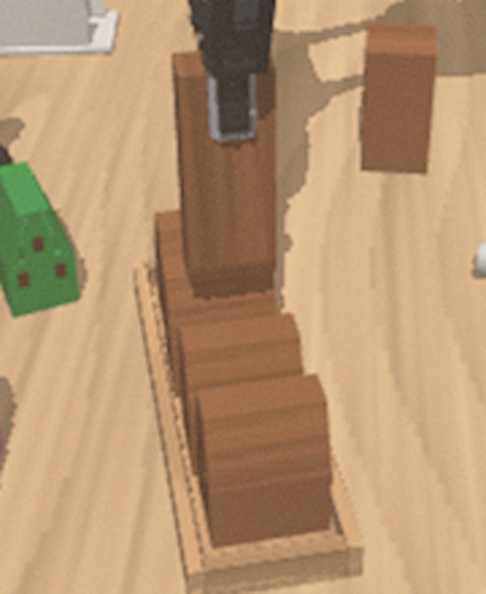

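```bash
python3 - <<'E'
from h import *
c=read_camera("side")
s=readout.read_state(); A=rot(s["tcp_rot"]); print(s["tool_pos"].round(4), A.round(3).tolist())
f=lambda x,y,z:((proj(c,s["tool_pos"]+A@np.array([x,y,z]))-[200,150])*2.7).round()
print("top near",f(-.023,-.013,-.016),f(.023,-.013,-.016),"far",f(-.023,.013,-.016),f(.023,.013,-.016),"taper",f(-.023,-.013,.094),f(.023,-.013,.094),"foot",f(-.023,-.01,.104),f(.023,-.01,.104),"tip near finger",f(0,-.013,.017),f(0,-.02,.017))
i=c["color"][150:270,250:320]
cv2.imwrite("pics/gap2.png",cv2.resize(i,None,fx=5,fy=5,interpolation=cv2.INTER_CUBIC))
f5=lambda *a:(f(*a)/2.7+[200-250,0])*5
print([f5(*a) for a in[(-.023,-.013,-.016),(.023,-.013,-.016),(-.023,-.013,.094),(.023,-.013,.094),(-.023,-.01,.104),(.023,-.01,.104)]])
E
```

```text
[0.5511 0.1463 0.2094] [[0.968, 0.25, 0.001], [0.25, -0.968, 0.0], [0.001, 0.0, -1.0]]
top near [276.  66.] [178.  75.] far [266.  41.] [172.  50.] taper [276. 255.] [187. 265.] foot [274. 267.] [187. 277.] tip near finger [229. 131.] [231. 139.]
[array([261.11111111, 122.22222222]), array([ 79.62962963, 138.88888889]), array([261.11111111, 472.22222222]), array([ 96.2962963 , 490.74074074]), array([257.40740741, 494.44444444]), array([ 96.2962963 , 512.96296296])]
```

View pics/gap2.png

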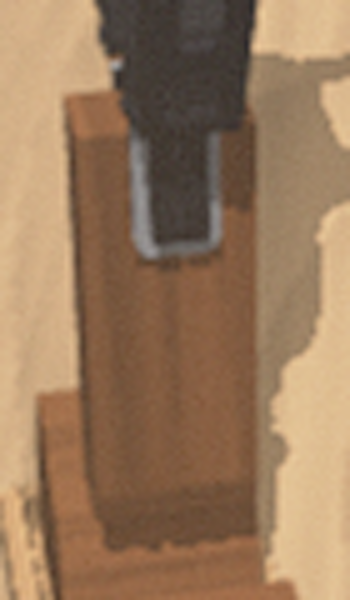

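The near corner of the tower's top (77,137) matches the prediction (80,139), so it sits in the grip as expected. Its foot is above the gap, well inside the 10 mm margin. I'll lower it to the roofs, then press slowly.

{"fn": "jog_arm", "kwargs": {"deltas": [-0.001,0,0.015,0,0,0,-1,-0.001,0,0.03,0,0,0,-1,-0.001,0,0.04,0,0,0,-1,-0.001,0,0.044,0,0,0,-1,-0.001,0,0.048,0,0,0,-1,-0.001,0,0.05,0,0,0,-1,-0.001,0,0.05,0,0,0,-1]}}

```text
time: 7.15
tool_pos: [0.5495, 0.1468, 0.1585]
tcp_rot: [-3.116, -0.397, -0.0]
wrist_force: [-0.7, 1.3, -0.4]
width: 0.296
grip_force: 51.3
```

{"fn": "jog_arm", "kwargs": {"deltas": [0,0,0.002,0,0,0,-1,0,0,0.004,0,0,0,-1,0,0,0.006,0,0,0,-1,0,0,0.008,0,0,0,-1,0,0,0.01,0,0,0,-1,0,0,0.012,0,0,0,-1,0,0,0.014,0,0,0,-1,0,0,0.014,0,0,0,-1]}}

```text
time: 7.95
tool_pos: [0.5516, 0.1479, 0.1474]
tcp_rot: [-3.114, -0.396, -0.009]
wrist_force: [-0.4, 3.5, 9.8]
width: 0.298
grip_force: 52.7
```

{"fn": "jog_arm", "kwargs": {"deltas": [0,0,0.002,0,0,0,-1,0,0,0.003,0,0,0,-1,0,0,0.004,0,0,0,-1,0,0,0.005,0,0,0,-1,0,0,0.006,0,0,0,-1,0,0,0.007,0,0,0,-1,0,0,0.008,0,0,0,-1,0,0,0.008,0,0,0,-1]}}

```text
time: 8.75
tool_pos: [0.5493, 0.1465, 0.136]
tcp_rot: [3.116, 0.397, -0.0]
wrist_force: [0.0, 1.7, 0.2]
width: 0.297
grip_force: 51.4
```

```bash
python3 - <<'E'
from h import *
c=read_camera("side"); d=read_camera("top")
a=cv2.resize(c["color"][190:370,230:350],None,fx=3.3,fy=3.3,interpolation=cv2.INTER_CUBIC)
b=cv2.resize(d["color"][190:262,135:265],None,fx=3,fy=3,interpolation=cv2.INTER_CUBIC)
o=np.zeros((600,800,3),np.uint8); o[:a.shape[0],:a.shape[1]]=a; o[:b.shape[0],400:400+b.shape[1]]=b
cv2.imwrite("pics/press.png",o); s=readout.read_state(); print(s["tool_pos"],s["wrist_force"])
E
```

```text
[0.54910902 0.14641849 0.13577522] [0.12303839 2.83530746 0.54097709]
```

View pics/press.png

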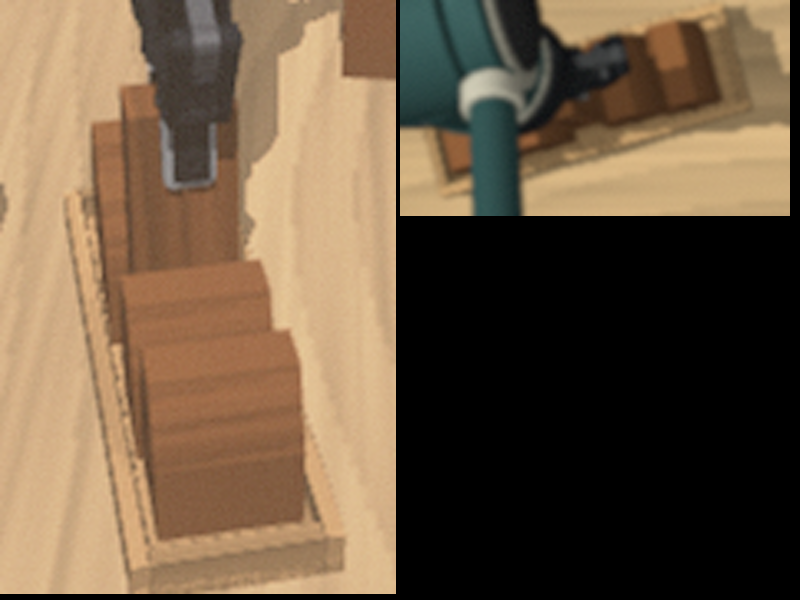

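The tower is sinking between the upright houses (ridges at (195,270) and (220,345) in the crop) and the force is low, so I'll keep going.

{"fn": "jog_arm", "kwargs": {"deltas": [0,0,0.003,0,0,0,-1,0,0,0.006,0,0,0,-1,0,0,0.009,0,0,0,-1,0,0,0.012,0,0,0,-1,0,0,0.015,0,0,0,-1,0,0,0.017,0,0,0,-1,0,0,0.019,0,0,0,-1,0,0,0.019,0,0,0,-1]}}

```text
time: 9.65
tool_pos: [0.5493, 0.1464, 0.117]
tcp_rot: [3.116, 0.397, -0.001]
wrist_force: [-0.2, 0.9, -2.4]
width: 0.297
grip_force: 51.2
```

{"fn": "jog_arm", "kwargs": {"deltas": [0,0,0.001,0,0,0,-1,0,0,0.002,0,0,0,-1,0,0,0.003,0,0,0,-1,0,0,0.004,0,0,0,-1,0,0,0.004,0,0,0,-1]}}

```text
time: 10.15
tool_pos: [0.5494, 0.1464, 0.1132]
tcp_rot: [3.116, 0.397, -0.0]
wrist_force: [-0.2, 0.2, -1.3]
width: 0.297
grip_force: 51.2
```

{"fn": "jog_arm", "kwargs": {"deltas": [0,0,0.0005,0,0,0,-1,0,0,0.001,0,0,0,-1,0,0,0.0015,0,0,0,-1,0,0,0.002,0,0,0,-1,0,0,0.002,0,0,0,-1]}}

```text
time: 10.65
tool_pos: [0.5497, 0.1466, 0.1125]
tcp_rot: [3.116, 0.397, 0.001]
wrist_force: [-2.2, 0.2, 4.7]
width: 0.296
grip_force: 52.1
```

The tower is on the floor: z is 0.1125 as expected, and the upward force has risen to 4.7 N. I'll release and rise.

{"fn": "jog_arm", "kwargs": {"deltas": [0,0,0,0,0,0,-0.2,0,0,0,0,0,0,0.2,0,0,0,0,0,0,0.4,0,0,0,0,0,0,0.6,0,0,0,0,0,0,0.6,0,0,0,0,0,0,0.6,0,0,-0.02,0,0,0,0.6,0,0,-0.05,0,0,0,0.6]}}

```text
time: 11.45
tool_pos: [0.5474, 0.1461, 0.1594]
tcp_rot: [3.116, 0.397, -0.009]
wrist_force: [-0.3, 0.7, 0.5]
width: 0.804
grip_force: 0.0
```

{"fn": "jog_arm", "kwargs": {"deltas": [0,0,-0.05,0,0,0,0.6,0,0,-0.1,0,0,0,0.6,0,0,-0.15,0,0,0,0.6,0.1,0.15,-0.15,0,0,0,0.6,-0.2,0.3,-0.15,0,0,0,0.6,-0.2,0.3,-0.15,0,0,0,0.6,-0.2,0.3,-0.15,0,0,0,0.6,-0.2,0.3,-0.15,0,0,0,0.6]}}

```text
time: 12.25
tool_pos: [0.4953, -0.0666, 0.3112]
tcp_rot: [3.116, 0.398, -0.0]
wrist_force: [0.4, -0.5, 0.9]
width: 0.8
grip_force: 0.0
```

```bash
python3 - <<'E'
from h import *
c=read_camera("side"); d=read_camera("top")
a=cv2.resize(c["color"][190:370,230:350],None,fx=3.3,fy=3.3,interpolation=cv2.INTER_CUBIC)
b=cv2.resize(d["color"][190:262,135:265],None,fx=3,fy=3,interpolation=cv2.INTER_CUBIC)
o=np.zeros((600,800,3),np.uint8); o[:a.shape[0],:a.shape[1]]=a; o[:b.shape[0],400:400+b.shape[1]]=b
cv2.imwrite("pics/done.png",o)
E
```

```text
(no output)
```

View pics/done.png

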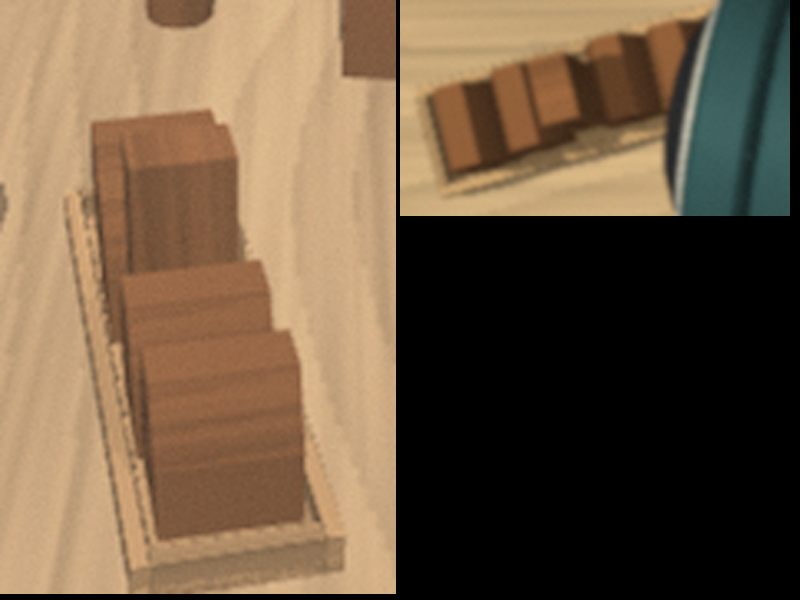

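Side crop: the tower at (180,145) stands upright and square between the ridges at (195,270) and (155,120). Both neighbours are upright and the gripper is well clear.

```bash
python3 -c "
from h import *
print(finish_job())"
```

```text
the job is handed in; nothing more can be done
None
```

I pushed the slim tower down into the gap onto the tray floor and handed the job in at about 12.3 s of the 40 s allowed; the last picture shows it upright and squared with the row, with both neighbours upright, but `finish_job()` returned no verdict.

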